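# Trip-test the stop mushroom of the sieve shaker

## Robot

A 6-joint arm with a two-finger parallel gripper is mounted at the origin on the work surface. World frame = base frame: x ahead of the robot, y to its left, z up, the work surface at z = 0. Lengths are in m, angles in degrees, forces in N, time in s.
With the tool pointing down it reaches from about 0.425 to 0.95 m from the base axis. Payload 14.7 kg.
Tool frame: the origin (TCP) lies at the very end of the fingers, on their centre line; the grasp point (between the pads) lies 19 mm behind it; z points along the fingers, y is the direction in which the jaws open and shut (so a half turn about z gives the same grasp; the last joint's range is limited). The gripper opens to 85 mm and grips with 20 to 120 N. Pads are 22 mm wide; open, the fingers measure 114 mm over their backs; the gripper's body (76 mm by 85 mm) begins 54 mm behind the grasp point. The pads swing forward as they close: fully open they stand 13 mm farther back than shut.
Start: joints at [65.856, 27.513, 91.461, -0, 61.026, -2.67], TCP at [0.238, 0.605, 0.231] pointing down, gripper open.
Joint ranges: [-157.49, 157.49], [-46.99, 117.5], [13.45, 153.17], [-89.5, 269.5], [5.16, 153.95], [-167.48, 167.48]. Speed limits (degrees/s): [108.29, 108.29, 136.94, 172.46, 172.46, 172.46].

## Interface

Orientations are given as a 3x3 rotation matrix whose columns are the frame's x, y, z axes.
In Python, from workcell import * gives the robot as it stands. Calls block until the motion is done:
- move_ptp(position, orientation): joint-space move of the TCP to a pose.
- move_straight(position, attitude=None, v=0.15, force_limit=None): straight line of the TCP; attitude=None keeps the orientation; v is the mean speed in m/s. With force_limit (N) it stops when the force on the tool has changed by that much, and returns True; else False.
- move_j(angles): joint-space move.
- gripper_to(opening, force=None): opening from 0.0 (shut) to 1.0 (fully open); force is the grip in N (None keeps the last); returns when the fingers have stopped.
- sleep(seconds).
- ik(position, orientation): joint angles nearest the present ones, or None.
- get_obs(): the state.
- capture(name): name is "side" or "top" or "wrist"; returns a dict with "image" (480x640x3 uint8, red, green, blue), "intrinsics" (3x3 intrinsics, pixels), "dist" ([k1, k2, p1, p2, k3] as OpenCV has them; the pictures are not rectified), "R" (3x3) and "t" (3): a world point X has camera coordinates R X + t; the wrist camera has in their place "mount" (4x4, takes a point from camera to tool coordinates, whose origin is the TCP and whose axes are the flange's). Camera axes: x right, y down, z forward; pixel columns grow to the right and rows downward; lengths in m; the calibration is good to about 2 mm. A picture is of the moment at which its call begins: read the wrist's pose just before it. There is no depth.
A pose or a line that the arm cannot do raises Unreachable and nothing moves.
- hand_in(): hands the job in, once; it reports no verdict.
The state is a dict: "time": time; "joints": joint angles; "joint_vel": joint speeds; "joint_efforts": joint torques, N m; "position": TCP position; "orientation": TCP orientation; "force": force on the tool from outside, world axes, zero at the start; "wrist_torque": the same for the moment, N m; "finger_gap": opening from 0.0 (shut) to 1.0 (fully open).
Only numpy, scipy, OpenCV 4.12 (cv2) and the standard library are available. Lean on these libraries where they do the work, as an engineer would, in place of code of your own. Each camera call takes 0.05 s, during which the arm holds its last target.

## Task

Test the sieve shaker's stop: with light fingertip pressure push the red mushroom in until it latches, take the fingers off so that it stays down by itself, then nudge its grip bar clockwise (seen from above) with the fingertips until it springs back out, and afterwards press the blue reset button fully in and let it come back. Only touch and push: do not squeeze the mushroom hard or pull it up, do not press the green button, and leave the glassware and tools on the bench where they are.

Things in the scene. Friction and masses are not known exactly. Their poses are not given: they have to be found in the camera images.
- stop_station: Yellow box 100 x 100 x 65 mm, screwed to the bench, that carries the red mushroom stop on its top. Origin: centre of its underside, on the mushroom's upright axis; z is up.
- stop_top (a point): Centre of the flat top of the red mushroom's grip bar, on its upright axis, 115 mm above the bench when out; moves down and turns with the mushroom. The bar runs along this point's x axis: 64 mm long, 12 mm wide, standing 19 mm proud of the round red head (diameter 60 mm) below it. White line along the bar; white arrowheads on the head show the way to twist.
- stop_press (a joint): How far the mushroom is pushed in, m: 0 out, about 0.007 latched, 0.010 hard stop. Springy: the latch snaps when it is pushed past about 0.0075, at about 4 to 5 N; pushed to the hard stop it surely latches. It springs back unless latched. Negative: pulled up (2 N pulls it 4 mm up, spring back when let go).
- stop_twist (a joint): How far the mushroom is twisted clockwise seen from above, rad: 0 at rest, 1.3 at the stop. When it is latched, a twist past about 0.65 frees it and it springs up 7 mm; it takes about 0.07 N m at 0.65 rad and 0.12 N m at the stop. It can be turned only clockwise and a spring turns it back to 0, following the finger, when it is let go.
- reset_button_top (a point): Centre of the top of the blue round reset button, 34 mm in diameter, pressed straight down; 77 mm above the bench when out. It stands 10 mm proud of a black collar 50 mm in diameter, on a grey box 100 x 100 x 55 mm screwed to the bench.
- reset_button (a joint): How far the blue button is pressed, m: 0 out, 0.006 fully in (about 5 N); a spring brings it back.
- start_button_top (a point): Centre of the top of the green round start button, of the same size and on the same kind of grey box as the blue one. Not to be pressed.
- start_button (a joint): How far the green button is pressed, m: 0 out, 0.006 fully in.
- mortar: Loose white ceramic mortar bowl, 110 mm across, 65 mm high; origin under its centre. Bystander.
- jar: Loose amber glass jar with white cap, 60 mm across, 85 mm high; origin under its centre. Bystander.
- beaker: Loose glass beaker, 66 mm across, 85 mm high; origin under its centre. Bystander.
- tub: Loose small blue sample box with white lid, 108 x 83 x 79 mm; origin under its centre. Bystander.
- scissors: Loose scissors with red handles, lying flat, about 200 mm long; origin near the middle on the bench. Bystander.
- reagent: Loose white plastic bottle with blue cap, 72 mm across, 150 mm high; origin under its centre. Bystander.

How it is judged:
By the outcome, as a careful person would: the job done as asked, in the order asked, and still so for the second after the job is handed in, with the robot touching nothing.
It also fails if it takes over 54 s, if anything falls off the work surface, if the arm or the gripper's body presses on something with over 40 N, if the wrist force passes 120 N, or if a joint passes its speed limit or range.

## Working session

There is one attempt and no reset: what is moved stays moved. The work goes in short steps, each a Python script; the robot and the scene stay as the last script left them, time stands still between calls to the robot, and variables do not carry over. Pictures are saved under pics/ and viewed, and the job is handed in when it is done.

```bash
mkdir -p pics; ls
python3 - <<'E'
from workcell import *
import cv2
o=get_obs();print(o)
for n in ["side","top","wrist"]:
    c=capture(n);cv2.imwrite(f"pics/{n}0.png",c["image"][:,:,::-1])
    print(n,{k:v for k,v in c.items() if k!="image"})
E
```

```text
pics
{'time': 0.0, 'joints': array([ 6.58566684e+01,  2.75484369e+01,  9.14931956e+01,  2.74228720e-04,
        6.10265568e+01, -2.66868995e+00]), 'joint_vel': array([-0.02850111,  0.07052891, -0.06835311, -0.00658868,  0.01304666,
       -0.09206365]), 'joint_efforts': array([ 4.15116199e-03, -9.50651836e+01, -4.30178475e+01, -7.10183826e-05,
        1.28150621e-02, -4.44248849e-05]), 'position': array([0.23775673, 0.6045184 , 0.23069206]), 'orientation': array([[-9.30578821e-01,  3.66091269e-01, -4.90607709e-04],
       [ 3.66091593e-01,  9.30578191e-01, -1.08430863e-03],
       [ 5.95929123e-05, -1.18864200e-03, -9.99999292e-01]]), 'force': array([ 0.26914985,  0.14060046, -0.31974854]), 'wrist_torque': array([ 0.0261136 , -0.01067027, -0.02272425]), 'finger_gap': 1.0000901162309879}
side {'intrinsics': array([[619.20518573,   0.        , 322.50372431],
       [  0.        , 619.20518573, 235.59894614],
       [  0.        ,   0.        ,   1.        ]]), 'dist': array([-0.12120636,  0.        ,  0.        ,  0.        ,  0.        ]), 'R': array([[ 0.66533399, -0.74619295, -0.022
[... 534 characters left out ...]
.00624109, -0.99319453]]), 't': array([-3.58550254e-04,  5.43825500e-01,  1.27393896e+00])}
wrist {'intrinsics': array([[409.87018138,   0.        , 322.16361311],
       [  0.        , 409.87018138, 239.17838541],
       [  0.        ,   0.        ,   1.        ]]), 'dist': array([-0.05396112,  0.        ,  0.        ,  0.        ,  0.        ]), 'mount': array([[-6.89931514e-04, -9.61029048e-01, -2.76446544e-01,
         7.03781400e-02],
       [ 9.99999278e-01, -9.35158653e-04,  7.55240458e-04,
        -1.02504457e-03],
       [-9.84329397e-04, -2.76445824e-01,  9.61028999e-01,
        -1.43211674e-01],
       [ 0.00000000e+00,  0.00000000e+00,  0.00000000e+00,
         1.00000000e+00]])}
```

View pics/top0.png

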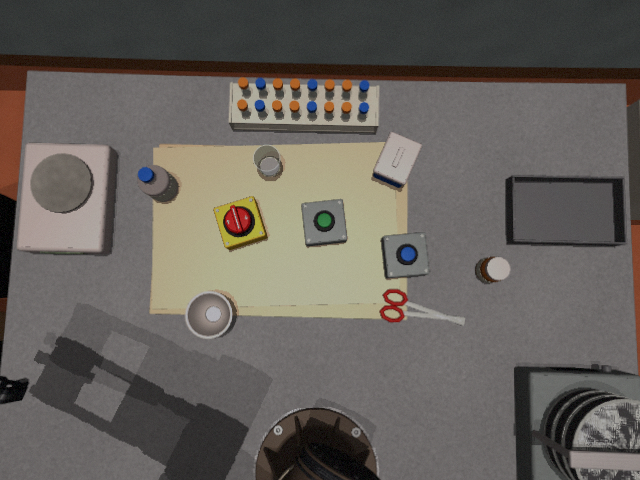

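View pics/side0.png

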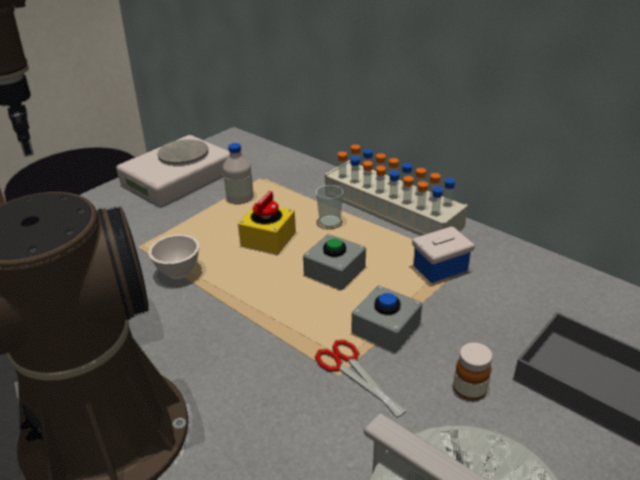

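View pics/wrist0.png

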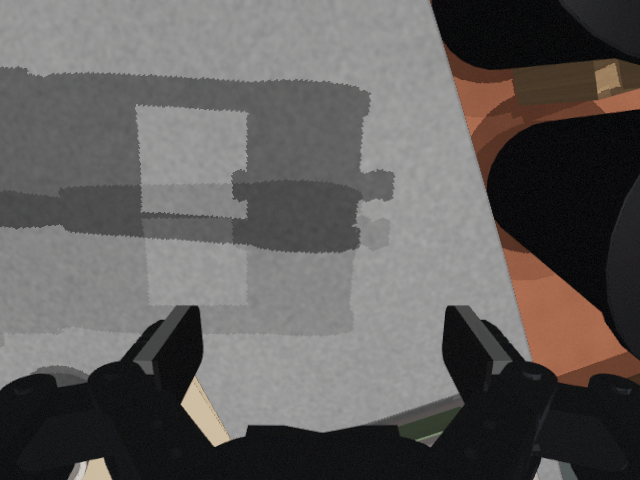

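The top picture shows the mushroom near (238,220), green near (324,221) and blue near (408,254). I'll enlarge crops to read these more closely.

```bash
cat > h.py <<'E'
import numpy as np, cv2
def ray_at_z(c,px,z):
    p=cv2.undistortPoints(np.array([[px]],float),c["intrinsics"],c["dist"])[0,0]
    d=c["R"].T@np.array([p[0],p[1],1]); o=-c["R"].T@c["t"]
    return o+d*(z-o[2])/d[2]
def proj(c,X):
    r,_=cv2.Rodrigues(c["R"]); p,_=cv2.projectPoints(np.atleast_2d(np.array(X,float)),r,c["t"],c["intrinsics"],c["dist"]); return p[:,0]
def wristcam(c,o):
    T=np.eye(4);T[:3,:3]=o["orientation"];T[:3,3]=o["position"]
    W=np.linalg.inv(T@c["mount"]); c["R"]=W[:3,:3];c["t"]=W[:3,3]; return c
E
python3 - <<'E'
import cv2,numpy as np
a=cv2.imread("pics/top0.png")
m=cv2.resize(a[185:255,200:270],None,fx=8,fy=8,interpolation=cv2.INTER_CUBIC)
cv2.imwrite("pics/ctop_m.png",m)
m=cv2.resize(a[220:290,370:440],None,fx=8,fy=8,interpolation=cv2.INTER_CUBIC)
cv2.imwrite("pics/ctop_b.png",m)
s=cv2.imread("pics/side0.png")
m=cv2.resize(s[180:260,225:305],None,fx=7,fy=7,interpolation=cv2.INTER_CUBIC)
cv2.imwrite("pics/cside_m.png",m)
E
```

```text
(no output)
```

View pics/ctop_m.png

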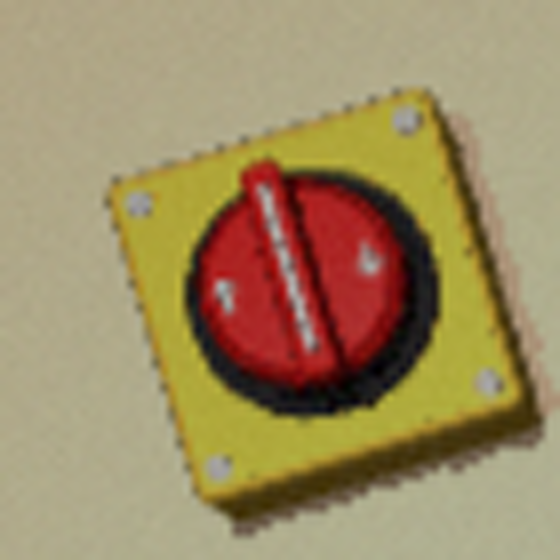

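View pics/ctop_b.png

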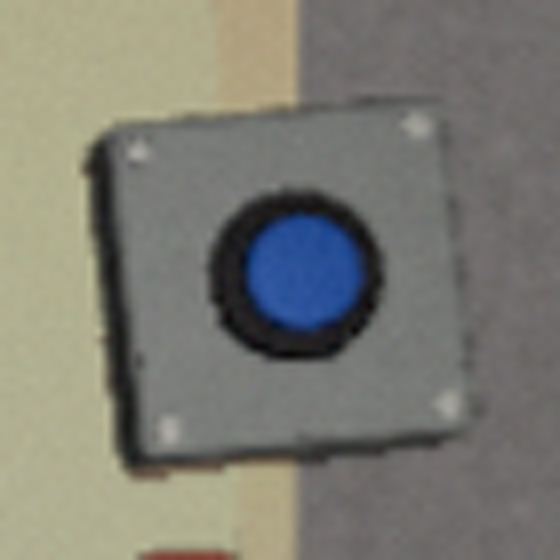

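View pics/cside_m.png

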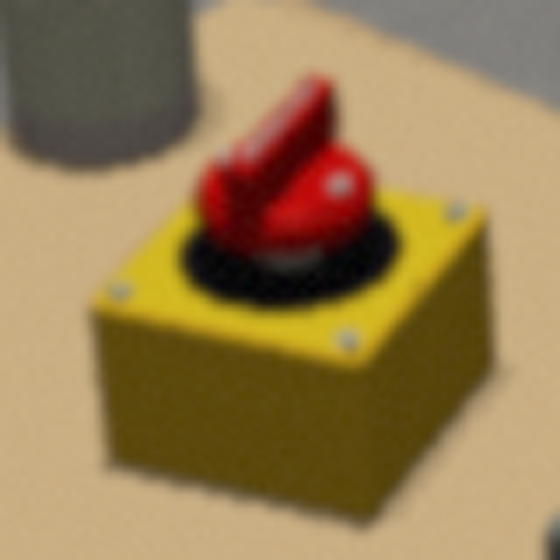

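Run:
```python
from workcell import *
from h import *
c=capture("top");s=capture("side")
f=lambda u,v,x0,y0,k=8:((u+.5)/k-.5+x0,(v+.5)/k-.5+y0)
P=lambda u,v,z,x0=200,y0=185:ray_at_z(c,f(u,v,x0,y0),z)
st=P(313.25,293.75,.065);print("station",st)
a=P(263,185,.115);b=P(313,347,.115);print("bar",a,b,(a+b)/2,np.degrees(np.arctan2(*(a-b)[1::-1])),np.linalg.norm(a-b))
print("blue",P(304,272,.077,370,220), "box screws",P(np.mean([140,418,449,170]),np.mean([152,125,403,430]),.055,370,220))
print("green",ray_at_z(c,(324.5,221),.077))
S=[P(*q,.065) for q in [(138,205),(407,122),(489,381),(219,467)]];print(np.round(S,4))
print("side screws pred", (proj(s,S)-[225,180])*7)
print("side bar ends pred",(proj(s,[a,b])-[225,180])*7)
for n,(px,z) in dict(mortar=((212,314),.05),beaker=((267,160),.08),reag=((147,175),.15),tub=((398,160),.079),scis=((390,300),0),scis2=((394,291),0)).items(): print(n,ray_at_z(c,px,z))
```

```text
station [0.56943326 0.19374766 0.065     ]
bar [0.59302179 0.20167369 0.115     ] [0.54730424 0.18572334 0.115     ] [0.57016302 0.19369851 0.115     ] 19.2333264913984 0.04842011731697473
blue [ 0.50209607 -0.19992988  0.077     ] box screws [ 0.50234882 -0.20069044  0.055     ]
green [ 0.57323012 -0.00710954  0.077     ]
[[0.5945 0.2461 0.065 ]
 [0.6211 0.1683 0.065 ]
 [0.5449 0.1414 0.065 ]
 [0.5178 0.2191 0.065 ]]
side screws pred [[235.76630457 173.74490599]
 [456.49456255 219.22543482]
 [349.43446916 346.02940153]
 [120.64982285 296.79290589]]
side bar ends pred [[314.39852787  88.9026717 ]
 [245.90052984 161.34247439]]
mortar [0.35277435 0.24880246 0.05      ]
beaker [0.71398872 0.13104716 0.08      ]
reag [0.65527315 0.38635886 0.15      ]
tub [ 0.72138925 -0.17599263  0.079     ]
scis [ 0.39515246 -0.17059355  0.        ]
scis2 [ 0.41704744 -0.18010783  0.        ]
```

The side view agrees with the top to about 1.5 mm. The station axis is at about (0.5695, 0.1937), the bar at about 19° and blue at about (0.502, -0.200). Next I shut the fingers, move above the mushroom and check from the wrist.

```bash
cat >> h.py <<'E'
def Rd(yaw):
    t=np.radians(yaw);x=np.array([np.cos(t),np.sin(t),0]);z=np.array([0,0,-1.]);return np.column_stack([x,np.cross(z,x),z])
C=np.array([0.5698,0.1937]); BAR=19.2
E
python3 - <<'E'
from workcell import *
from h import *
gripper_to(0.0,force=20)
move_ptp([C[0],C[1],.20],Rd(BAR+90))
sleep(.3)
o=get_obs();c=wristcam(capture("wrist"),o);print(o["time"],o["position"],o["joints"],o["force"],o["finger_gap"])
cv2.imwrite("pics/w1.png",c["image"][:,:,::-1])
s=capture("side");cv2.imwrite("pics/s1.png",cv2.resize(s["image"][60:280,160:400,::-1],None,fx=2.5,fy=2.5))
u=np.array([np.cos(np.radians(BAR)),np.sin(np.radians(BAR))])
print(proj(c,[[*(C+.032*u),.115],[*(C-.032*u),.115],[*C,.115]]))
E
```

```text
3.2333 [0.5696926  0.19416327 0.20002016] [ 1.59334262e+01  2.55453236e+01  9.98867980e+01  2.19718028e-03
  5.45643421e+01 -3.31082703e+00] [-0.24540186 -0.01611715 -0.41222583] -0.004462786275309667
[[378.22599264 246.63831927]
 [268.43270305 246.66026919]
 [323.33894822 246.65654596]]
```

View pics/w1.png

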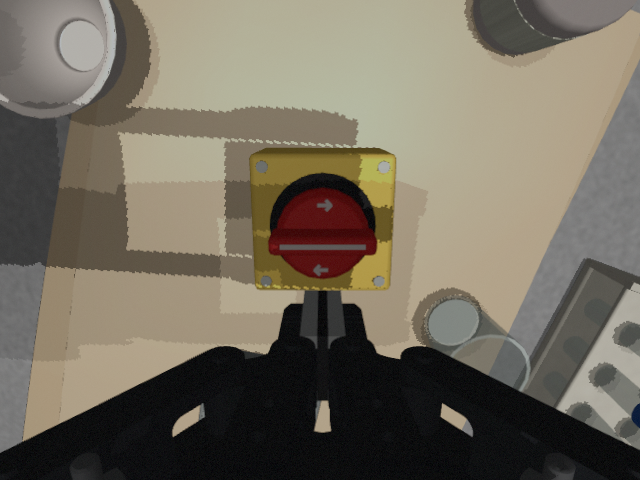

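View pics/s1.png

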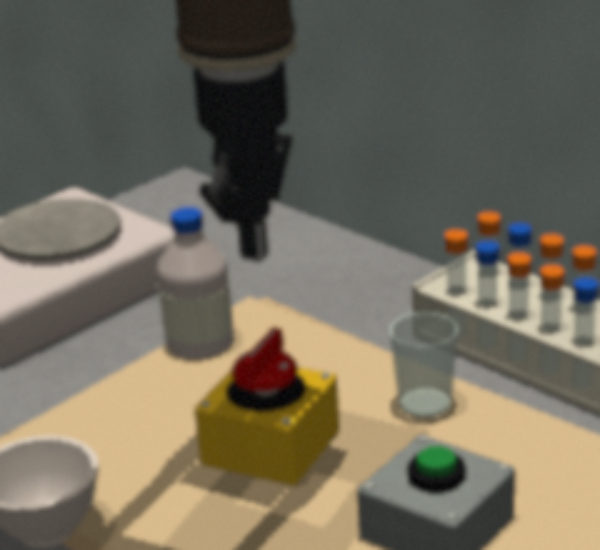

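The wrist view shows the bar from (270,243) to (376,243), within a pixel or so of my prediction, so it is aligned. Pressing now.

Run:
```python
from workcell import *
from h import *
move_straight([*C,.120],v=.08)
sleep(.2);f0=get_obs()["force"];print(f0)
for z in np.arange(.116,.1035,-.0015):
    r=move_straight([*C,z],v=.02,force_limit=9)
    o=get_obs();print(round(z,4),r,o["position"][2].round(4),(o["force"]-f0).round(2),round(o["time"],2))
    if r or (o["force"]-f0)[2]>12:break
move_straight([*C,.125],v=.06)
sleep(.2);o=get_obs();print(o["time"],o["force"])
s=capture("side");cv2.imwrite("pics/s2.png",cv2.resize(s["image"][180:260,225:305,::-1],None,fx=7,fy=7,interpolation=cv2.INTER_CUBIC))
```

```text
[-0.62759645 -0.49269218 -0.11774861]
0.116 False 0.1158 [ 1.45  0.47 -0.27] 5.03
0.1145 False 0.1144 [1.69 0.17 0.67] 5.28
0.113 False 0.113 [0.56 0.58 1.53] 5.53
0.1115 False 0.1115 [ 0.56 -0.53  1.1 ] 5.78
0.11 False 0.1099 [1.2  0.65 1.39] 6.03
0.1085 False 0.1083 [ 0.77 -0.26  1.1 ] 6.28
0.107 False 0.1069 [-1.02  0.74  3.63] 6.53
0.1055 False 0.1056 [-1.13 -0.46  4.74] 6.78
0.104 False 0.1048 [-3.22  0.54 17.09] 7.03
7.7333 [0.11257833 0.46471033 0.3300565 ]
```

View pics/s2.png

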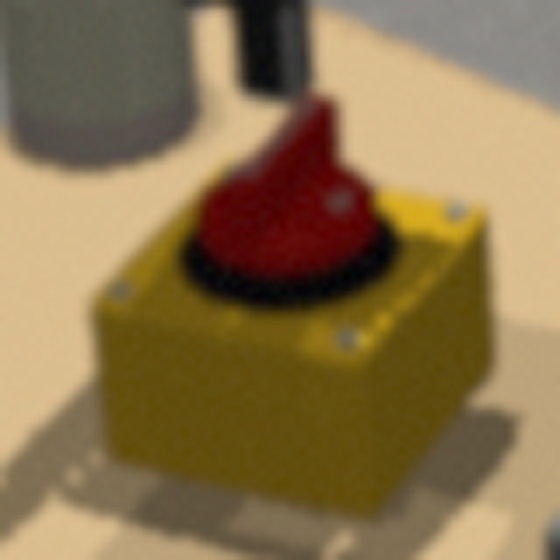

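The mushroom stays down with the fingers off: the bar's top sits about 17 crop px lower and the shaft is hidden. Now the clockwise nudge, with the shut fingertips beside the bar's far end and turning with it.

Run:
```python
from workcell import *
from h import *
def pose(d,r,n,z):
    t=np.radians(BAR-d);u=np.array([np.cos(t),np.sin(t)]);w=np.array([-u[1],u[0]])
    return [*(C+r*u+n*w),z],Rd(BAR-d+90)
r=.020
move_straight(*pose(0,r,.025,.125),v=.08)
move_straight(*pose(0,r,.025,.100),v=.06)
sleep(.1);f0=get_obs()["force"];t0=get_obs()["wrist_torque"]
hit=move_straight(*pose(0,r,.018,.100),v=.03,force_limit=10)
o=get_obs();print("pre",hit,o["position"],(o["force"]-f0).round(2))
d=0
if not hit:
  for d in range(6,55,6):
    hit=move_straight(*pose(d,r,.017,.100),v=.03,force_limit=20)
    o=get_obs();t=np.radians(BAR-d);w=np.array([-np.sin(t),np.cos(t),0])
    f=o["force"]-f0
    print(d,hit,"normal",round(f@w,2),f.round(2),round(o["time"],2))
    if hit:break
s=capture("side");cv2.imwrite("pics/s3.png",cv2.resize(s["image"][180:260,225:305,::-1],None,fx=7,fy=7,interpolation=cv2.INTER_CUBIC))
```

```text
pre False [0.58294834 0.21706942 0.10016648] [-0.03 -1.17 -0.99]
6 False normal 1.03 [-0.64  0.9   0.81] 9.65
12 False normal 2.85 [-1.69  2.66  0.96] 9.91
18 False normal 2.55 [-2.43  2.5   1.17] 10.17
24 False normal 2.83 [-1.07  2.93  2.34] 10.43
30 False normal 3.08 [-1.02  3.33  2.83] 10.68
36 False normal 3.13 [0.77 3.04 3.3 ] 10.94
42 False normal 3.61 [1.47 3.3  2.66] 11.2
48 False normal 3.87 [1.38 3.65 3.41] 11.46
54 False normal 3.64 [1.98 3.06 1.95] 11.72
```

View pics/s3.png

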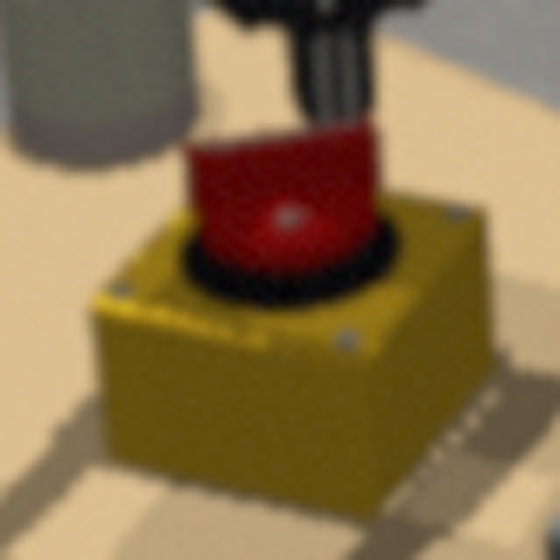

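The bar has turned about 54° but still looks low. The tool feels about 2–3 N upward, so friction on the fingertip is probably holding the freed mushroom down. I'll slide the finger off sideways and look.

```bash
cat >> h.py <<'E'
def pose(d,r,n,z):
    t=np.radians(BAR-d);u=np.array([np.cos(t),np.sin(t)]);w=np.array([-u[1],u[0]])
    return [*(C+r*u+n*w),z],Rd(BAR-d+90)
E
python3 - <<'E'
from workcell import *
from h import *
move_straight(*pose(54,.020,.040,.100),v=.3)
sleep(.1)
o=get_obs();print(o["time"],o["force"])
s=capture("side");cv2.imwrite("pics/s4.png",cv2.resize(s["image"][180:260,225:305,::-1],None,fx=7,fy=7,interpolation=cv2.INTER_CUBIC))
E
```

```text
12.1167 [3.97422454 2.99796749 0.60053029]
```

View pics/s4.png

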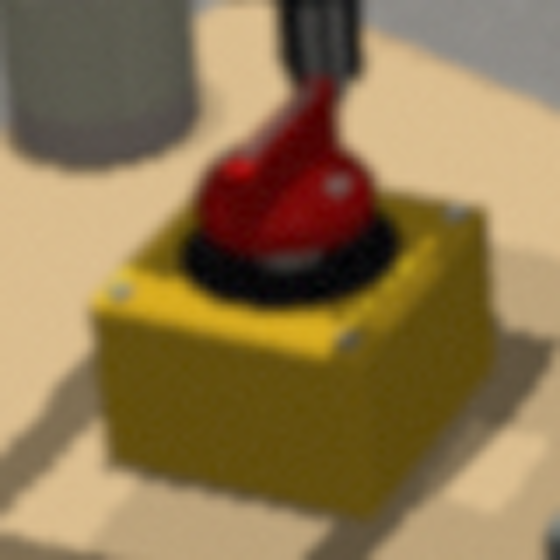

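It has popped out: the bar's top is back near (315,78) and the shaft is visible at (290,258). The finger may be close to the bar, so I'll back off outward and up, then look again.

Run:
```python
from workcell import *
from h import *
move_straight(*pose(54,.020,.055,.100),v=.1)
o=get_obs();print(o["time"],o["force"])
move_straight(*pose(54,.020,.055,.19),v=.2)
sleep(.1)
o=get_obs();print(o["time"],o["force"])
s=capture("side");cv2.imwrite("pics/s5.png",cv2.resize(s["image"][180:260,225:305,::-1],None,fx=7,fy=7,interpolation=cv2.INTER_CUBIC))
c=wristcam(capture("wrist"),o);cv2.imwrite("pics/w5.png",c["image"][:,:,::-1])
```

```text
12.4667 [-0.7518502  -0.06041651 -0.80320191]
13.1667 [-0.11043686  0.30171382  0.19282031]
```

View pics/s5.png

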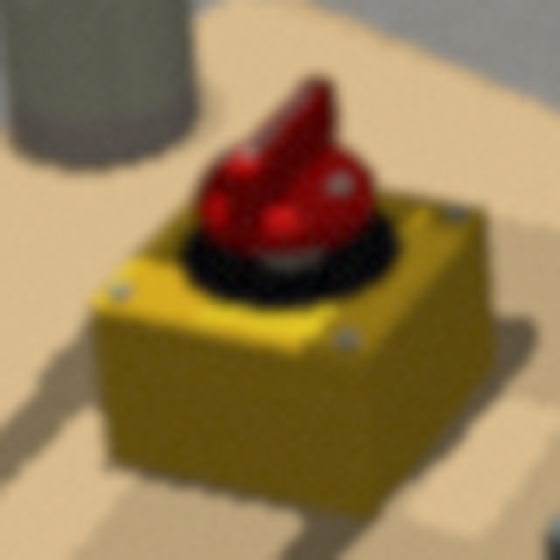

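View pics/w5.png

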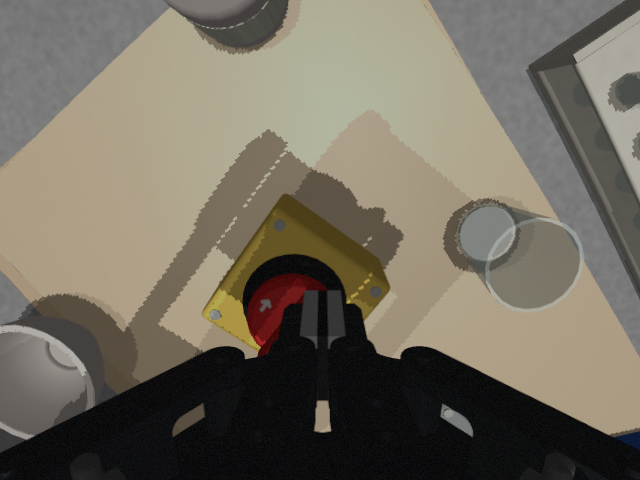

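The side crop matches the first picture again: out and untwisted. Now the blue button.

Run:
```python
from workcell import *
from h import *
B=[.5022,-.2003]
move_ptp([*B,.17],Rd(90-20))
move_straight([*B,.083],v=.1)
sleep(.2);f0=get_obs()["force"]
s=capture("side");cv2.imwrite("pics/s6.png",cv2.resize(s["image"][250:350,340:440,::-1],None,fx=5.5,fy=5.5,interpolation=cv2.INTER_CUBIC))
for z in np.arange(.0785,.0685,-.001):
    r=move_straight([*B,z],v=.02,force_limit=9)
    o=get_obs();print(round(z,4),r,o["position"].round(4),(o["force"]-f0).round(2),round(o["time"],2))
    if r or (o["force"]-f0)[2]>10:break
sleep(.2);o=get_obs();print(o["position"],o["force"]-f0)
s=capture("side");cv2.imwrite("pics/s7.png",cv2.resize(s["image"][250:350,340:440,::-1],None,fx=5.5,fy=5.5,interpolation=cv2.INTER_CUBIC))
```

```text
0.0785 False [ 0.502  -0.2002  0.0783] [ 0.58 -0.44 -0.45] 16.53
0.0775 False [ 0.5022 -0.2003  0.0775] [-0.26 -0.6   0.45] 16.78
0.0765 False [ 0.5023 -0.2003  0.0765] [-0.19 -0.41  0.97] 17.03
0.0755 False [ 0.5023 -0.2003  0.0755] [0.64 0.01 1.93] 17.28
0.0745 False [ 0.5023 -0.2003  0.0745] [ 0.38 -0.79  3.08] 17.53
0.0735 False [ 0.5023 -0.2003  0.0735] [ 0.07 -1.03  3.01] 17.78
0.0725 False [ 0.5023 -0.2003  0.0725] [ 0.21 -0.63  3.93] 18.03
0.0715 False [ 0.5022 -0.2003  0.0715] [ 0.99 -1.41  5.09] 18.28
0.0705 False [ 0.5023 -0.2004  0.0709] [-0.57  0.73 12.98] 18.53
[ 0.50229962 -0.20034687  0.07089714] [-0.63042342 -0.19175285 12.7447056 ]
```

View pics/s6.png

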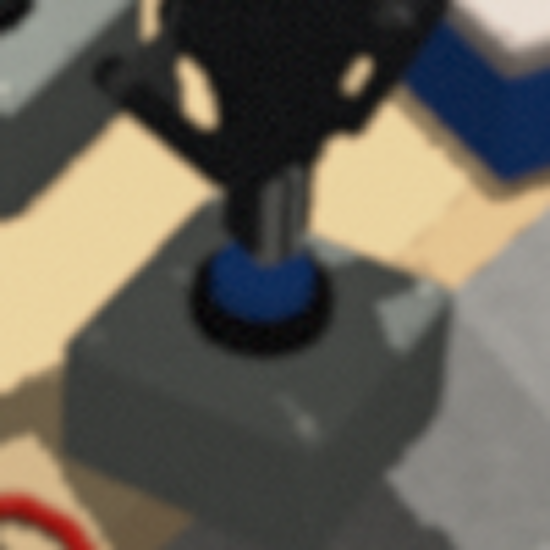

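View pics/s7.png

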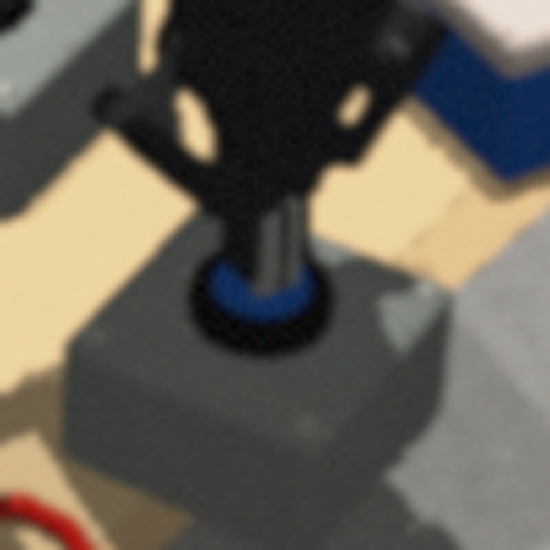

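The force jumps to 13 N at z=0.0709 and the blue disc is low in its collar, so the button is at its hard stop. Lifting off.

Run:
```python
from workcell import *
from h import *
B=[.5022,-.2003]
move_straight([*B,.10],v=.06)
move_straight([*B,.22],v=.2)
sleep(.3);o=get_obs();print(o["time"],o["force"])
s=capture("side");cv2.imwrite("pics/s8.png",s["image"][:,:,::-1])
cv2.imwrite("pics/s8c.png",cv2.resize(s["image"][250:350,340:440,::-1],None,fx=5.5,fy=5.5,interpolation=cv2.INTER_CUBIC))
t=capture("top");cv2.imwrite("pics/t8.png",t["image"][:,:,::-1])
```

```text
20.475 [ 0.28672697 -0.25194878 -0.32377805]
```

View pics/s8.png

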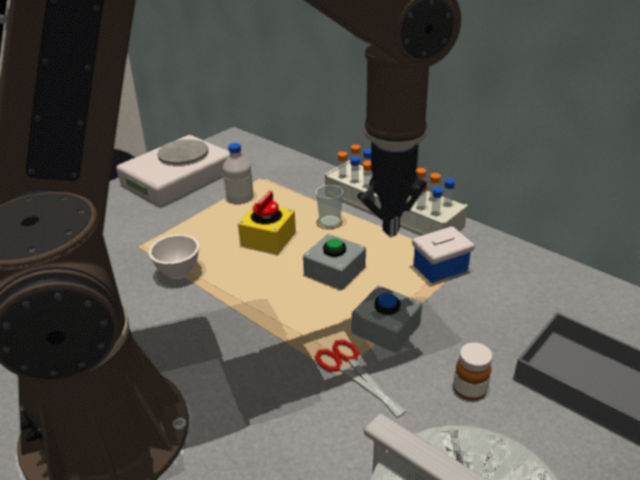

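View pics/s8c.png

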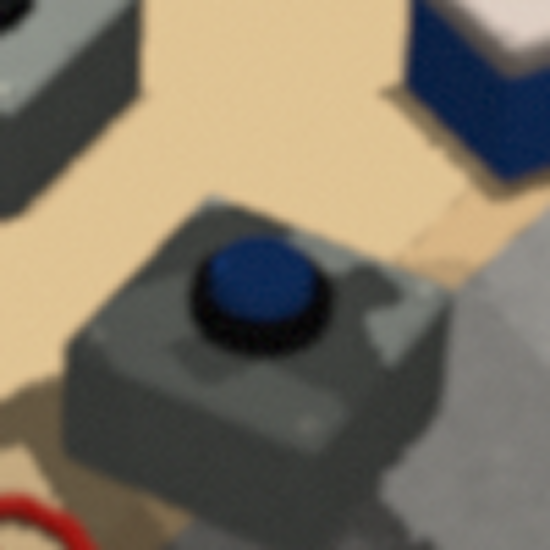

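View pics/t8.png

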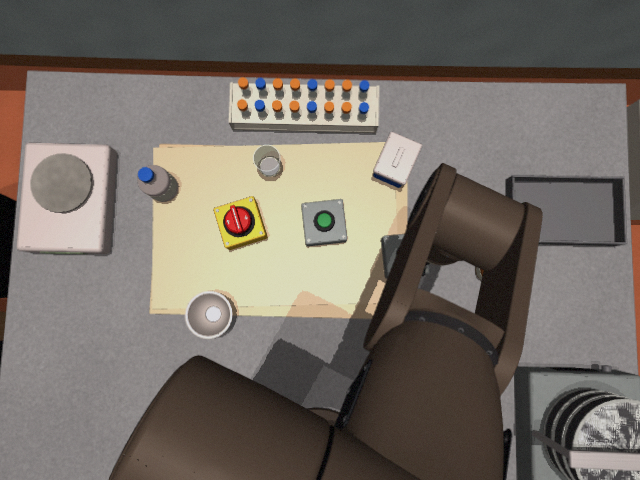

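Blue is back out in the side crop at (262,280), the mushroom is out and untwisted at (238,220) in the top view, and the bystanders are in place with the robot clear.

```bash
python3 -c "
from workcell import *
hand_in()"
```

```text
the job is handed in; nothing more can be done
```

The stop test was done in the order asked and handed in at about 20.5 s of the 54 s allowed.

- **Push in and latch:** I pushed the mushroom to its hard stop with the shut fingertips. It took about 5 N through the travel and a short 17 N at the stop. With the fingers off, it stayed down.
- **Twist and release:** I nudged the bar about 54° clockwise with about 4 N. It did not spring up straight away. I think the fingertip's friction was holding it, because it popped out as soon as I slid the finger off. The pictures then show it fully out and turned back to rest.
- **Reset button:** I pressed blue 6 mm to its stop, with about 13 N at the end, and it came back out.

**Last checks:** The final pictures show the green button not pressed, which I never touched. The bystanders I could see are where they were, and the gripper was clear of everything with about 0 N on it. In the final top view the arm hides the scissors, jar and blue button, so I checked those in the side view only.

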